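# Draw out the counted jar's tray

## Task

The machine with the blue tray has finished its count: reach into that tray from above, hook a fingertip behind its blue front lip and draw the tray out along its rails all the way to its stop, so that the jar in it rides clear of the hood, still standing. Do not pinch the lip, do not touch or lift the jar, and leave the green tray, the brush, the bottle and the cup as they are; then move the hand clear.

Things in the scene. Friction and masses are not known exactly. Their poses are not given: they have to be found in the camera images.
- blue_tray (a joint): how far the blue tray is drawn out, m: 0 home, 0.130 at its stop; starts up to 20 mm out. Slides with about 2 N friction plus 6 N per m/s; no spring, stays where left. Inside the tray is 112 mm wide and 195 mm long from the lip to the rear wall; side walls 4 mm thick, tops 15 mm below the lip's top
- blue_lip (a point): point on the upright blue front (the lip) of the blue tray, a plate 9 mm thick, 120 mm wide (y), 46 mm high. The point: middle of the top edge of its REAR face, the face to hook behind. +x into the machine, -x the way the tray draws out, z up. Top edge 60 mm above the counter top; the tray's inner floor is 42 mm below it. The tray cannot move up or sideways
- blue_counter: tablet counter with the blue tray, fixed. Origin: on the counter top under the middle of its clear hood's front edge; +x into the machine. Base plate 150 mm wide, x -200 to 300 mm, rails to 18 mm high. Hood 150 wide, x 0 to 130, top 86 high. Ivory housing 210 wide, x 130 to 300, 170 high, hopper to 225. Tray home: lip's rear face 75 mm before the hood, tray open above there
- jar: filled amber jar with red lid, diameter 44 mm, 48 mm high, about 80 g, standing loose on the blue tray's floor under the clear hood, its axis 37 to 53 mm behind the hood's front edge at the start. Origin: centre of its underside, z up the axis
- green_tray (a joint): the same for the green tray of the other machine, to be left alone (blue may be the left or the right machine); it too starts up to 20 mm out
- green_lip (a point): point on the upright green front (the lip) of the green tray, a plate 9 mm thick, 120 mm wide (y), 46 mm high. The point: middle of the top edge of its REAR face, the face to hook behind. +x into the machine, -x the way the tray draws out, z up. Top edge 60 mm above the counter top; the tray's inner floor is 42 mm below it. The tray cannot move up or sideways
- green_counter: tablet counter with the green tray, fixed. Origin: on the counter top under the middle of its clear hood's front edge; +x into the machine. Base plate 150 mm wide, x -200 to 300 mm, rails to 18 mm high. Hood 150 wide, x 0 to 130, top 86 high. Ivory housing 210 wide, x 130 to 300, 170 high, hopper to 225. Tray home: lip's rear face 75 mm before the hood, tray open above there
- brush: orange-handled brush, 190 mm long, lying along its x axis between the two machines; origin under its middle
- bottle: white capped bottle, diameter 60 mm, 110 mm high, standing outside one of the machines; origin centre of its underside
- cup: clear plastic cup, diameter 66 mm, 60 mm high, standing outside the other machine; origin centre of its underside

How it is judged (in metres and radians):
On the way:
1. the fingers, pressing on the rear face of the blue lip, are drawing the tray out (more than 40 mm out and moving) (contact force between the fingers and blue_tray_c0 above 0.5 N and value of joint blue_tray above 0.04 m and x of the grasp point in the frame of blue_lip above 0 m and velocity of joint blue_tray above 0.002 m/s), for 0.1 s.
At the end, for the whole second after the job is handed in: the blue tray is within 10 mm of its stop (at least 120 mm out) and at rest, and the jar stands upright (within 0.1 rad) and still on the tray's floor, its axis at least 30 mm in front of the hood (value of joint blue_tray above 0.12 m and velocity of joint blue_tray between -0.005 and 0.005 m/s and x of jar in the frame of blue_counter below -0.03 m and z of jar in the frame of blue_counter between 0.012 and 0.024 m and angle between jar's own z axis and vertical below 0.1 rad and linear speed of jar below 0.02 m/s); the robot touches nothing.
It fails at once if the jar is lifted or tipped (z of jar in the frame of blue_counter above 0.03 m or angle between jar's own z axis and vertical above 0.35 rad).
It fails at once if the robot touches the jar (contact force between any of the fingers, the arm and jar above 0.5 N).
It fails at once if the lip is pinched (both faces pressed at once) (contact force between the fingers and blue_tray_c0 above 4 N and contact force between the fingers and blue_tray_c1 above 4 N).
It fails at once if the green tray is moved by more than 10 mm (distance of green_lip from where it was at the start of the episode above 0.01 m).
It fails at once if the brush, bottle or cup is moved by more than 20 mm (distance of any of brush, bottle, cup from where it was at the start of the episode above 0.02 m).
It also fails if it takes over 32 s, if anything falls off the work surface, if the arm or the gripper's body presses on something with over 40 N, if the wrist force passes 120 N, or if a joint passes its speed limit or range.

## Robot

A 6-joint arm with a two-finger parallel gripper is mounted at the origin on the work surface. World frame = base frame: x ahead of the robot, y to its left, z up, the work surface at z = 0. Lengths are in m, angles in degrees, forces in N, time in s.
With the tool pointing down it reaches from about 0.35 to 0.875 m from the base axis. Payload 4.2 kg.
Tool frame: the origin (TCP) lies between the finger pads; the fingertips stand 19 mm ahead of it and the grasp point (between the pads) is the TCP; z points along the fingers, y is the line along which they close (so a half turn about z gives the same grasp; the last joint's range is limited). The gripper opens to 87 mm and grips with 3 to 60 N. Pads are 19 mm wide; open, the fingers measure 117 mm over their backs; the gripper's body (75 mm by 190 mm) begins 51 mm behind the grasp point.
Start: joints at [90.046, 22.042, 0.453, 0, -68.411, -14.817], TCP at [0.159, 0.604, 0.211] pointing down, gripper open.
Joint ranges: [-179.83, 179.83], [-69.29, 118.12], [-61.27, 80.66], [-181.25, 117.63], [-171.15, -9.14], [-177.46, 177.46]. Speed limits (degrees/s): [159.86, 159.86, 180, 180, 180, 180].

## Interface

Orientations are given as a 3x3 rotation matrix whose columns are the frame's x, y, z axes.
In Python, from rig import status, eyes, finish_job gives the robot as it stands.
- The arm moves only by the shell command python3 -m jog 'ROWS'. ROWS is JSON, a list of rows, each a list of 3 entries, a list of its own where there are three numbers: the shift along the tool's x, y, z in units of 300 mm (1.0 is 300 mm), then the turn, a rotation vector about the tool's x, y, z in units of 45 degrees (1.0 is 45 degrees), then the closure in counts, from 0 (fully open) to 255 (shut). In form: [[[dx, dy, dz], [wx, wy, wz], gripper], ...]. A call has exactly 8 rows; each row shifts and turns the commanded pose from where the row before left it, along the tool's axes as they then stand; what a row does not reach is not made up. A row lasts 1/12 s, in which the tool goes at most 41.7 mm and 7.16 degrees, less where a joint would pass 70% of its speed; a pose out of reach is approached as far as the arm can. A call with a number of a shift or a turn outside -1 to 1 is refused whole. A call with a gripper value outside its range is refused whole. The fingers move at their own pace and stop on an object; the grip force is fixed at half the most. Time passes only in rows, so rows that do not move let the fingers close, or fill a call up. It gives the time, the measured TCP pose, the force, the opening and the grip force at its end, in the units of the state.
- status.read_state(): the state, without advancing time (a new reading comes with each control period).
- eyes.snapshot(name): name is "scene" or "top" or "wrist"; returns the picture (400x640x3 uint8, red, green, blue); there is no depth.
- eyes.camera_model(name): a dict with "camera_matrix" (3x3 intrinsics, pixels), "cam_to_world" (4x4, takes a point from camera to world coordinates). Camera axes: x right, y down, z forward; pixel columns grow to the right and rows downward; lengths in m; the calibration is good to about 2 mm. The wrist camera is an equidistant fisheye: a pixel r from the principal point sees the ray r / f radians off the axis. A picture is of the moment at which its call begins: read the wrist's pose just before it. camera_model takes no time and is no camera call; for the wrist camera it gives the pose at the moment of the call.
- finish_job(): hands the job in; it is judged then, once.
The state is a dict: "time": time; "joint_positions": joint angles; "joint_vel": joint speeds; "effort": joint torques, N m; "ee_pos": TCP position; "eef_rot": TCP orientation; "wrist_force": force on the tool from outside, world axes, zero at the start; "wrist_torque": the same for the moment, N m; "grip_width": finger opening in m; "grip_force": force on a finger pad.
Only numpy, scipy, OpenCV 4.12 (cv2) and the standard library are available. Lean on these libraries where they do the work, as an engineer would, in place of code of your own. Each camera call takes 0.05 s, during which the arm holds its last target. There are 200 camera calls.

## Working session

There is one attempt and no reset: what is moved stays moved. The work goes in short steps, Python scripts to look and compute and a shell command to move; the robot and the scene stay as the last step left them, time stands still between calls to the robot, and variables do not carry over. Pictures are saved under pics/ and viewed, at most 11 in all, crops included, and the job is handed in when it is done.

```bash
mkdir -p pics; python3 - <<'E'
from rig import status, eyes
import cv2, numpy as np
s=status.read_state(); print(s['time'],s['ee_pos'],np.round(s['eef_rot'],3),s['grip_width'])
for n in('scene','top'):
    m=eyes.camera_model(n); print(n,np.round(m['camera_matrix'],1).tolist(),np.round(m['cam_to_world'],3).tolist())
    cv2.imwrite(f'pics/{n}.png',eyes.snapshot(n)[:,:,::-1])
E
```

```text
0.0 [0.15918548 0.60373616 0.21034832] [[ 0.967 -0.255 -0.   ]
 [-0.255 -0.967 -0.002]
 [ 0.     0.002 -1.   ]] 0.08704787428820182
scene [[507.8, 0.0, 326.1], [0.0, 507.8, 198.7], [0.0, 0.0, 1.0]] [[0.54, 0.571, -0.618, 1.627], [0.842, -0.376, 0.387, -0.666], [-0.012, -0.729, -0.684, 1.214], [0.0, 0.0, 0.0, 1.0]]
top [[382.2, 0.0, 316.2], [0.0, 382.2, 197.6], [0.0, 0.0, 1.0]] [[0.019, -0.983, 0.184, 0.436], [-1.0, -0.021, -0.007, 0.021], [0.01, -0.184, -0.983, 1.095], [0.0, 0.0, 0.0, 1.0]]
```

View pics/top.png

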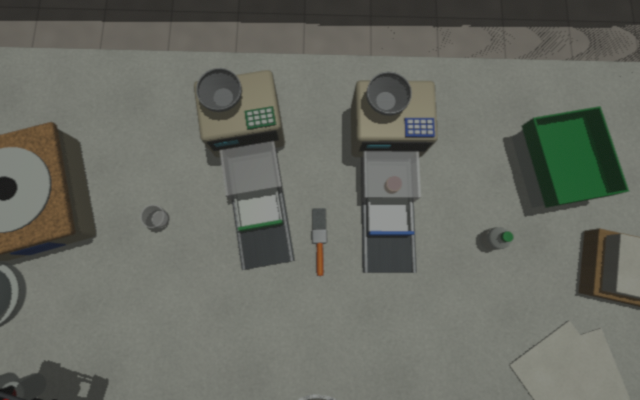

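View pics/scene.png

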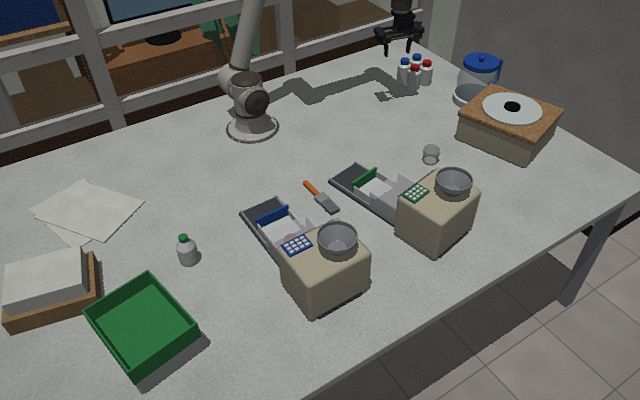

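The top view shows the blue machine on the right, with the lip near (390,234) and the jar near (393,184). The green machine is on the left, the brush is at (320,240) and the bottle is at (500,238). I'll zoom in for accuracy.

```bash
python3 - <<'E'
import cv2,numpy as np
im=cv2.imread('pics/top.png')
c=im[140:280,345:435]; c=cv2.resize(c,None,fx=4.2,fy=4.2,interpolation=cv2.INTER_CUBIC); cv2.imwrite('pics/topc.png',cv2.convertScaleAbs(c,alpha=1.5))
h=cv2.cvtColor(im,cv2.COLOR_BGR2HSV)
m=cv2.inRange(h,(105,120,40),(125,255,255)); m[:200]=0;m[260:]=0;m[:,:350]=0;m[:,430:]=0
ys,xs=np.nonzero(m)
for y in np.unique(ys): print(y,xs[ys==y].min(),xs[ys==y].max(),(ys==y).sum())
E
```

```text
231 409 410 2
232 370 413 44
233 369 413 45
234 370 410 41
```

View pics/topc.png

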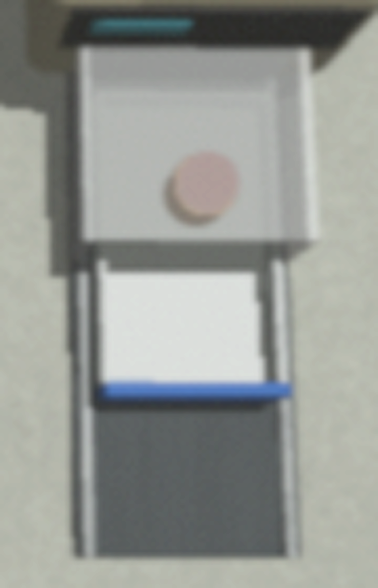

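The crop shows the lip's rear top edge running from about (102,382) to (291,382). The base plate's front corners are at (75,557) and (298,557), the hood's front top edge runs (80,240)–(320,240), and the lid centre is at (205,185).

```bash
cat > h.py <<'E'
import numpy as np
from rig import eyes,status
def pt(name,u,v,z):
    m=eyes.camera_model(name);K=np.array(m['camera_matrix']);T=np.array(m['cam_to_world'])
    d=T[:3,:3]@np.linalg.solve(K,[u,v,1]);return T[:3,3]+d*(z-T[2,3])/d[2]
E
python3 - <<'E'
from h import *
f=lambda x,y:(345+x/4.2-.4,140+y/4.2-.4)
for n,x,y,z in [('lipL',102,382,.06),('lipR',291,382,.06),('plL',75,557,.005),('plR',298,557,.005),('hoodL',80,240,.086),('hoodR',320,240,.086),('hoodbackL',82,47,.086),('hoodbackR',308,47,.086),('lid',205,185,.066)]:
    print(n,np.round(pt('top',*f(x,y),z),4))
print(np.round(pt('top',320,255,.02),3),np.round(pt('top',500,238,.1),3))
E
```

```text
lipL [ 0.5421 -0.1312  0.06  ]
lipR [ 0.5445 -0.2537  0.06  ]
plL [ 0.4304 -0.1206  0.005 ]
plR [ 0.4332 -0.2697  0.005 ]
hoodL [ 0.6302 -0.1139  0.086 ]
hoodR [ 0.6335 -0.268   0.086 ]
hoodbackL [ 0.759  -0.1157  0.086 ]
hoodbackR [ 0.7623 -0.2641  0.086 ]
lid [ 0.6726 -0.199   0.066 ]
[ 0.475 -0.     0.02 ] [ 0.525 -0.468  0.1  ]
```

```bash
python3 -m jog '[[[0,0,0],[0,0,-0.118],255],[[0,0,0],[0,0,-0.118],255],[[0,0,0],[0,0,-0.118],255],[[0.055,0.11,0],[0,0,0],255],[[0.055,0.11,0],[0,0,0],255],[[0.055,0.11,0],[0,0,0],255],[[0.055,0.11,0],[0,0,0],255],[[0.055,0.11,0],[0,0,0],255]]'
python3 -m jog '[[[0.055,0.11,0],[0,0,0],255],[[0.055,0.11,0],[0,0,0],255],[[0.055,0.11,0],[0,0,0],255],[[0.055,0.11,0],[0,0,0],255],[[0.055,0.11,0],[0,0,0],255],[[0.055,0.11,0],[0,0,0],255],[[0.055,0.11,0],[0,0,0],255],[[0.055,0.11,0],[0,0,0],255]]'
python3 -m jog '[[[0.055,0.11,0],[0,0,0],255],[[0.055,0.11,0],[0,0,0],255],[[0.055,0.11,0],[0,0,0],255],[[0.055,0.11,0],[0,0,0],255],[[0.055,0.11,0],[0,0,0],255],[[0.055,0.11,0],[0,0,0],255],[[0.055,0.11,0],[0,0,0],255],[[0,0,0],[0,0,0],255]]'
python3 -c "
from h import *
s=status.read_state();print(s['time'],s['ee_pos'],np.round(s['eef_rot'],3),s['wrist_force'],s['grip_width'])"
```

```text
time: 0.77
ee_pos: [0.2455, 0.4391, 0.211]
eef_rot: [[1.0, 0.021, -0.0], [0.021, -1.0, -0.001], [-0.0, 0.001, -1.0]]
wrist_force: [1.7, 0.3, -0.2]
grip_width: 0.0419
grip_force: 0.0
time: 1.43
ee_pos: [0.3826, 0.1779, 0.2114]
eef_rot: [[1.0, 0.021, -0.0], [0.021, -1.0, 0.0], [-0.0, -0.0, -1.0]]
wrist_force: [0.6, -0.0, 0.2]
grip_width: 0.0006
grip_force: 0.0
time: 2.1
ee_pos: [0.5044, -0.0533, 0.2106]
eef_rot: [[1.0, 0.014, -0.001], [0.014, -1.0, -0.001], [-0.001, 0.001, -1.0]]
wrist_force: [0.4, -0.3, 0.2]
grip_width: -0.0
grip_force: 0.0
2.1 [ 0.50436051 -0.05330016  0.21063572] [[ 1.     0.014 -0.001]
 [ 0.014 -1.    -0.001]
 [-0.001  0.001 -1.   ]] [ 0.42670505 -0.34858935  0.24517895] -1.828842686585298e-05
```

```bash
python3 -m jog '[[[0.047,0.093,0],[0,0,0],255],[[0.047,0.093,0],[0,0,0],255],[[0.047,0.093,0],[0,0,0],255],[[0.047,0.093,0],[0,0,0],255],[[0.047,0.093,0],[0,0,0],255],[[0,0,0.08],[0,0,0],255],[[0,0,0.08],[0,0,0],255],[[0,0,0],[0,0,0],255]]'
python3 - <<'E'
from h import *
import cv2
cv2.imwrite('pics/top2.png',cv2.resize(eyes.snapshot('top')[130:290,310:470,::-1],None,fx=3.7,fy=3.7,interpolation=cv2.INTER_CUBIC))
m=eyes.camera_model('wrist');print(np.round(m['camera_matrix'],1).tolist(),np.round(m['cam_to_world'],3).tolist())
cv2.imwrite('pics/w2.png',eyes.snapshot('wrist')[:,:,::-1])
E
```

```text
time: 2.77
ee_pos: [0.5722, -0.1864, 0.1576]
eef_rot: [[1.0, 0.018, -0.011], [0.018, -1.0, 0.003], [-0.011, -0.003, -1.0]]
wrist_force: [-0.9, -0.3, -1.7]
grip_width: 0.0004
grip_force: 0.0
[[309.7, 0.0, 310.9], [0.0, 309.7, 204.1], [0.0, 0.0, 1.0]] [[0.019, -0.961, -0.276, 0.649], [-1.0, -0.019, -0.004, -0.185], [-0.001, 0.276, -0.961, 0.334], [0.0, 0.0, 0.0, 1.0]]
```

View pics/w2.png

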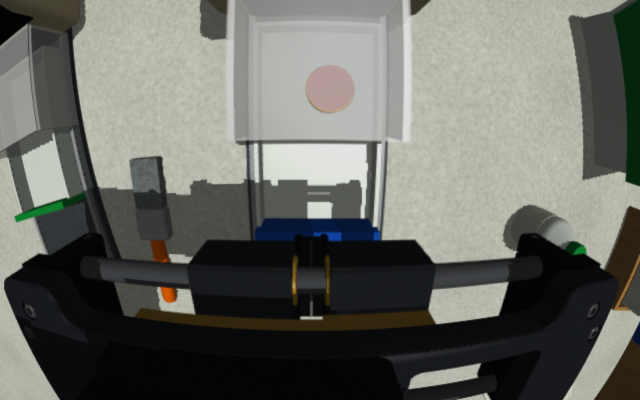

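The wrist view shows the lip's rear face spanning columns 255–380 with its foot at row 219. The lid is at (330,89) and the hood's front edge is at row 141. I'll use these to check the top-camera estimate.

```bash
cat >> h.py <<'E'
def wpt(u,v,z):
    m=eyes.camera_model('wrist');K=np.array(m['camera_matrix']);T=np.array(m['cam_to_world'])
    a=np.array([u-K[0,2],v-K[1,2]]);r=np.hypot(*a);t=r/K[0,0]
    d=T[:3,:3]@np.r_[a/r*np.sin(t),np.cos(t)];return T[:3,3]+d*(z-T[2,3])/d[2]
E
python3 - <<'E'
from h import *
print(status.read_state()['ee_pos'])
for u,v,z in [(258,219,.018),(372,219,.018),(255,232,.06),(381,232,.06),(330,89,.066),(233,140,.086),(408,140,.086)]: print(u,v,z,np.round(wpt(u,v,z),4))
E
```

```text
[ 0.57533464 -0.18685414  0.16278209]
258 219 0.018 [ 0.5415 -0.1293  0.018 ]
372 219 0.018 [ 0.544  -0.2543  0.018 ]
255 232 0.06 [ 0.5425 -0.1333  0.06  ]
381 232 0.06 [ 0.5447 -0.2553  0.06  ]
330 89 0.066 [ 0.6762 -0.2009  0.066 ]
233 140 0.086 [ 0.6323 -0.1214  0.086 ]
408 140 0.086 [ 0.6358 -0.2661  0.086 ]
```

View pics/top2.png

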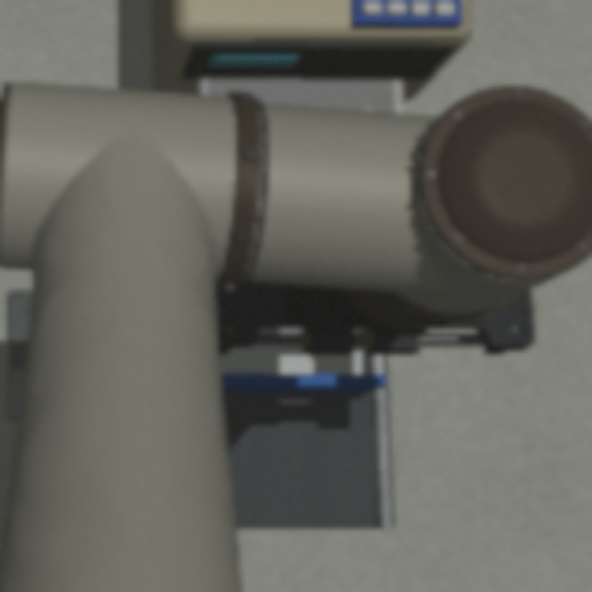

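The two cameras agree: the lip's rear face is at x ≈ 0.543 and y ≈ -0.193. Next I descend to tip z ≈ 0.030, between the lip and the hood.

```bash
python3 -m jog '[[[0,0.02,0.07],[0,0,0],255],[[0,0,0.07],[0,0,0],255],[[0,0,0.07],[0,0,0],255],[[0,0,0.06],[0,0,0],255],[[0,0,0.05],[0,0,0],255],[[0,0,0.04],[0,0,0],255],[[0,0,0.02],[0,0,0],255],[[0,0,0],[0,0,0],255]]'
python3 -m jog '[[[-0.01,0,0],[0,0,0],255],[[-0.01,0,0],[0,0,0],255],[[-0.01,0,0],[0,0,0],255],[[-0.01,0,0],[0,0,0],255],[[-0.01,0,0],[0,0,0],255],[[-0.01,0,0],[0,0,0],255],[[-0.01,0,0],[0,0,0],255],[[-0.01,0,0],[0,0,0],255]]'
```

```text
time: 3.53
ee_pos: [0.5763, -0.1925, 0.0496]
eef_rot: [[1.0, 0.021, -0.0], [0.021, -1.0, -0.0], [-0.0, 0.0, -1.0]]
wrist_force: [-0.7, -0.1, 0.1]
grip_width: 0.0
grip_force: 0.0
time: 4.2
ee_pos: [0.5517, -0.1934, 0.0495]
eef_rot: [[1.0, 0.02, 0.0], [0.02, -1.0, -0.0], [0.0, 0.0, -1.0]]
wrist_force: [-0.1, 0.6, -1.2]
grip_width: 0.0003
grip_force: 0.0
```

```bash
python3 -m jog '[[[-0.01,0,0],[0,0,0],255],[[-0.01,0,0],[0,0,0],255],[[-0.01,0,0],[0,0,0],255],[[-0.01,0,0],[0,0,0],255],[[-0.01,0,0],[0,0,0],255],[[-0.01,0,0],[0,0,0],255],[[-0.01,0,0],[0,0,0],255],[[-0.01,0,0],[0,0,0],255]]'
python3 -m jog '[[[-0.01,0,0],[0,0,0],255],[[-0.01,0,0],[0,0,0],255],[[-0.01,0,0],[0,0,0],255],[[-0.01,0,0],[0,0,0],255],[[-0.01,0,0],[0,0,0],255],[[-0.01,0,0],[0,0,0],255],[[-0.01,0,0],[0,0,0],255],[[-0.01,0,0],[0,0,0],255]]'
python3 - <<'E'
from h import *
import cv2
cv2.imwrite('pics/w3.png',eyes.snapshot('wrist')[:,:,::-1])
E
```

```text
time: 4.87
ee_pos: [0.5277, -0.1939, 0.0495]
eef_rot: [[1.0, 0.02, 0.0], [0.02, -1.0, -0.0], [0.0, 0.0, -1.0]]
wrist_force: [-0.3, -0.1, -0.3]
grip_width: 0.0004
grip_force: 0.0
time: 5.53
ee_pos: [0.5038, -0.1943, 0.0495]
eef_rot: [[1.0, 0.02, 0.0], [0.02, -1.0, 0.0], [0.0, -0.0, -1.0]]
wrist_force: [-0.5, 0.4, -0.5]
grip_width: 0.0007
grip_force: 0.0
```

View pics/w3.png

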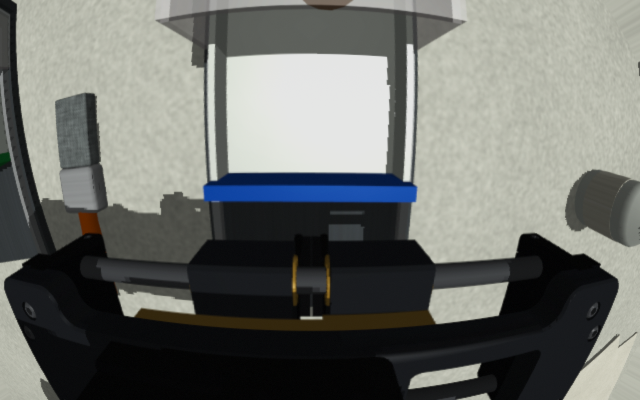

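The wrist view shows the lip at rows 175–200, deeper into the machine than the fingers, and there is no force. I'll work out where the lip really is.

```bash
python3 - <<'E'
from h import *
import cv2
print(status.read_state()['ee_pos'])
for u,v,z in [(310,175,.018),(310,184,.06),(310,200,.06),(310,56,.086),(310,50,.086)]: print(u,v,z,np.round(wpt(u,v,z),4))
c=eyes.snapshot('scene')[150:270,200:360,::-1]
cv2.imwrite('pics/s3.png',cv2.resize(c,None,fx=4.5,fy=4.5,interpolation=cv2.INTER_CUBIC))
E
```

```text
[ 0.50304163 -0.19430266  0.04940645]
310 175 0.018 [ 0.5397 -0.1927  0.018 ]
310 184 0.06 [ 0.5424 -0.1928  0.06  ]
310 200 0.06 [ 0.5335 -0.1929  0.06  ]
310 56 0.086 [ 0.6055 -0.1917  0.086 ]
310 50 0.086 [ 0.6082 -0.1916  0.086 ]
```

View pics/s3.png

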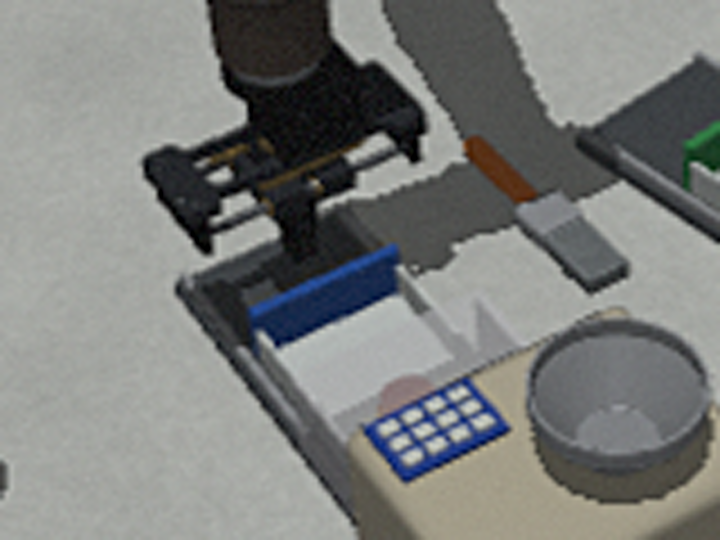

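The scene crop shows the fingers standing in front of the lip, with the tips at about crop (300,258), and the tray hasn't moved. I'll compare the finger's apparent position with the reported pose.

```bash
python3 - <<'E'
from h import *
s=status.read_state();R=np.array(s['eef_rot']);p=np.array(s['ee_pos'])
def proj(n,P):
    m=eyes.camera_model(n);K=np.array(m['camera_matrix']);T=np.array(m['cam_to_world'])
    c=T[:3,:3].T@(P-T[:3,3])
    if n=='wrist':
        r=np.hypot(c[0],c[1]);t=np.arctan2(r,c[2]);return K[:2,2]+K[0,0]*t*c[:2]/r
    return (K@(c/c[2]))[:2]
for k in (-.05,0,.019):
    q=p+R[:,2]*k; print(k,q,'wrist',proj('wrist',q),'scene',proj('scene',q),'crop',(proj('scene',q)-[200,150])*4.5)
for z in (.03,.05,.07,.09): print(z,pt('scene',266.7,207.3,z))
print('lip top ends in scene crop',[(proj('scene',np.array(a))-[200,150])*4.5 for a in ([.534,-.133,.06],[.534,-.253,.06])], 'plate corners',[(proj('scene',np.array(a))-[200,150])*4.5 for a in ([.4304,-.1206,.005],[.4332,-.2697,.005])])
print(eyes.camera_model('wrist')['cam_to_world'][:3][:,3] if 0 else np.round(np.array(eyes.camera_model('wrist')['cam_to_world'])[:3,3],3))
E
```

```text
-0.05 [ 0.50346641 -0.19434721  0.09945062] wrist [311.4909048  286.15991685] scene [265.26348582 196.72424638] crop [293.68568618 210.2591087 ]
0 [ 0.50344639 -0.19434046  0.04945063] wrist [311.36734663 244.03461856] scene [266.68334695 207.82727106] crop [300.07506125 260.22271975]
0.019 [ 0.50343879 -0.1943379   0.03045063] wrist [311.33388022 232.88945674] scene [267.20778494 211.92826935] crop [302.43503225 278.67721206]
0.03 [ 0.48246147 -0.18522975  0.03      ]
0.05 [ 0.50179046 -0.19334907  0.05      ]
0.07 [ 0.52111944 -0.20146839  0.07      ]
0.09 [ 0.54044843 -0.20958771  0.09      ]
lip top ends in scene crop [array([392.69610046, 242.04691227]), array([245.61148969, 306.25381178])] plate corners [array([345.51111403, 210.15206737]), array([172.90384066, 286.63570765])]
[ 0.577 -0.193  0.223]
```

```bash
python3 - <<'E'
from h import *
import cv2
a=eyes.snapshot('scene')[185:225,240:295,::-1]; b=eyes.snapshot('wrist')[160:320,200:420,::-1]
a=cv2.resize(a,(550,400),interpolation=cv2.INTER_NEAREST)[:, :395]; b=cv2.resize(b,(400,291),interpolation=cv2.INTER_CUBIC)
b=cv2.copyMakeBorder(b,0,109,0,0,cv2.BORDER_CONSTANT)
c=np.hstack([a,b]).astype(float)/255
cv2.imwrite('pics/z.png',(255*np.clip(c,0,1)**.45).astype(np.uint8))
E
```

```text
(no output)
```

View pics/z.png

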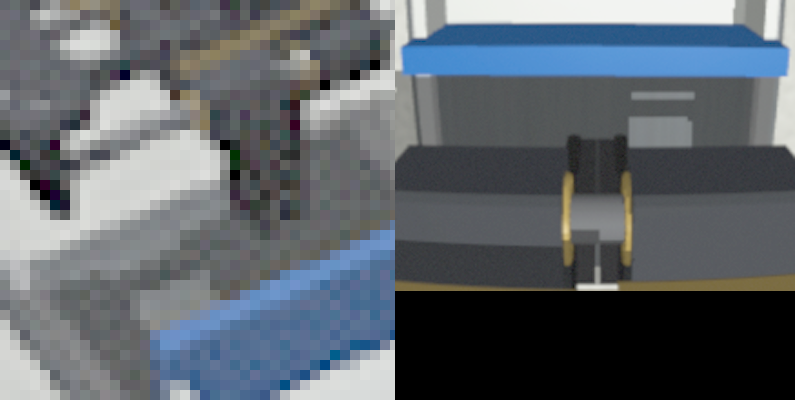

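```bash
python3 - <<'E'
from h import *
a,b=wpt(204.5,200,.06),wpt(416,200,.06);print(a,b,np.linalg.norm(a-b))
a,b=wpt(205.5,185,.06),wpt(415,185,.06);print(a,b,np.linalg.norm(a-b))
print(status.read_state())
E
```

```text
[ 0.53347178 -0.13305253  0.06      ] [ 0.5358316  -0.25315159  0.06      ] 0.12012223747456896
[ 0.54219722 -0.13425013  0.06      ] [ 0.54449375 -0.25162571  0.06      ] 0.11739804362011395
{'time': 5.7333, 'joint_positions': array([-3.88129900e+00,  2.39826572e+01, -2.32492292e+01,  7.58087397e-03,
       -4.27531583e+01,  9.50404983e+01]), 'joint_vel': array([-0.00987848,  0.14335533,  0.4896703 ,  0.0128521 , -0.06529465,
        0.00096147]), 'effort': array([-3.30614427e-02, -3.57919192e+01,  1.36334279e+01,  2.97381721e+00,
        6.05034828e-02,  4.11127794e-04]), 'ee_pos': array([ 0.50412128, -0.19439818,  0.04953702]), 'eef_rot': array([[ 9.99793341e-01,  2.03275719e-02,  2.54343546e-04],
       [ 2.03275997e-02, -9.99793367e-01, -1.07280786e-04],
       [ 2.52110233e-04,  1.12428809e-04, -9.99999962e-01]]), 'wrist_force': array([0.42257851, 0.16939617, 0.01897139]), 'wrist_torque': array([-0.04352216,  0.02820434, -0.02474951]), 'grip_force': 0.0, 'grip_width': 0.00048753176331781524}
```

The pose and lip height are consistent, but the visible finger ends well above the reported tip. The shut fingers evidently passed over the lip. I'll lift, go back behind the lip, and descend further while watching the force.

```bash
python3 -m jog '[[[0,0,-0.08],[0,0,0],255],[[0,0,-0.08],[0,0,0],255],[[0.06,0,0],[0,0,0],255],[[0.06,0,0],[0,0,0],255],[[0.06,0,0],[0,0,0],255],[[0.06,0,0],[0,0,0],255],[[0,0,0],[0,0,0],255],[[0,0,0],[0,0,0],255]]'
python3 -m jog '[[[0,0,0.06],[0,0,0],255],[[0,0,0.06],[0,0,0],255],[[0,0,0.03],[0,0,0],255],[[0,0,0.01],[0,0,0],255],[[0,0,0.01],[0,0,0],255],[[0,0,0.01],[0,0,0],255],[[0,0,0],[0,0,0],255],[[0,0,0],[0,0,0],255]]'
```

```text
time: 6.4
ee_pos: [0.5764, -0.1927, 0.0969]
eef_rot: [[1.0, 0.02, -0.001], [0.02, -1.0, 0.0], [-0.001, -0.0, -1.0]]
wrist_force: [-0.2, 0.4, 0.5]
grip_width: 0.0006
grip_force: 0.0
time: 7.07
ee_pos: [0.5764, -0.193, 0.0441]
eef_rot: [[1.0, 0.02, 0.001], [0.02, -1.0, -0.0], [0.001, 0.0, -1.0]]
wrist_force: [0.2, 0.7, -0.7]
grip_width: 0.0007
grip_force: 0.0
```

```bash
python3 -m jog '[[[0,0,0.01],[0,0,0],255],[[0,0,0.01],[0,0,0],255],[[0,0,0.01],[0,0,0],255],[[0,0,0.01],[0,0,0],255],[[0,0,0],[0,0,0],255],[[0,0,0],[0,0,0],255],[[0,0,0],[0,0,0],255],[[0,0,0],[0,0,0],255]]'
python3 - <<'E'
from h import *
import cv2
b=eyes.snapshot('wrist')[130:330,160:460,::-1]; a=eyes.snapshot('scene')[165:235,225:330,::-1]
b=cv2.resize(b,(400,267)); a=cv2.resize(a,(400,267),interpolation=cv2.INTER_NEAREST)
cv2.imwrite('pics/z2.png',(255*(np.hstack([a,b])/255.)**.5).astype(np.uint8))
E
```

```text
time: 7.73
ee_pos: [0.5762, -0.1929, 0.0316]
eef_rot: [[1.0, 0.02, 0.0], [0.02, -1.0, -0.0], [0.0, 0.0, -1.0]]
wrist_force: [0.4, 0.1, -0.2]
grip_width: 0.0007
grip_force: 0.0
```

View pics/z2.png

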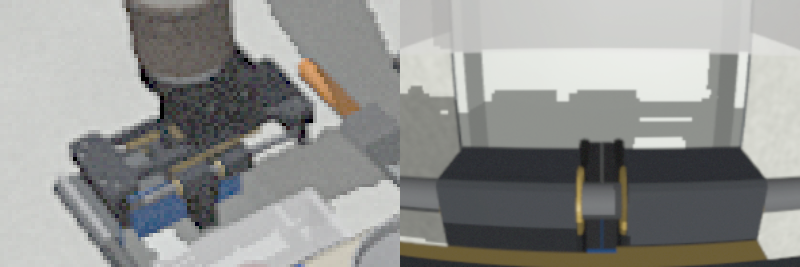

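At TCP z 0.032 the fingers are behind the lip and there is no floor contact, so the tips really are shorter than stated. I'll go about 8 mm lower, then draw.

```bash
python3 -m jog '[[[0,0,0.007],[0,0,0],255],[[0,0,0.007],[0,0,0],255],[[0,0,0.007],[0,0,0],255],[[0,0,0.007],[0,0,0],255],[[0,0,0],[0,0,0],255],[[0,0,0],[0,0,0],255],[[0,0,0],[0,0,0],255],[[0,0,0],[0,0,0],255]]'
python3 -m jog '[[[-0.01,0,0],[0,0,0],255],[[-0.01,0,0],[0,0,0],255],[[-0.01,0,0],[0,0,0],255],[[-0.01,0,0],[0,0,0],255],[[-0.01,0,0],[0,0,0],255],[[-0.01,0,0],[0,0,0],255],[[-0.01,0,0],[0,0,0],255],[[-0.01,0,0],[0,0,0],255]]'
python3 -m jog '[[[-0.007,0,0],[0,0,0],255],[[-0.007,0,0],[0,0,0],255],[[-0.007,0,0],[0,0,0],255],[[-0.007,0,0],[0,0,0],255],[[-0.007,0,0],[0,0,0],255],[[-0.007,0,0],[0,0,0],255],[[-0.007,0,0],[0,0,0],255],[[-0.007,0,0],[0,0,0],255]]'
```

```text
time: 8.5
ee_pos: [0.5761, -0.1929, 0.0231]
eef_rot: [[1.0, 0.02, 0.0], [0.02, -1.0, -0.0], [0.0, 0.0, -1.0]]
wrist_force: [0.4, -0.4, -0.3]
grip_width: 0.0007
grip_force: 0.0
time: 9.17
ee_pos: [0.5525, -0.1934, 0.0232]
eef_rot: [[1.0, 0.02, 0.002], [0.02, -1.0, -0.0], [0.002, 0.0, -1.0]]
wrist_force: [3.1, 0.0, -2.4]
grip_width: 0.0003
grip_force: 1.1
time: 9.83
ee_pos: [0.5352, -0.1937, 0.0232]
eef_rot: [[1.0, 0.02, 0.0], [0.02, -1.0, -0.0], [0.0, 0.0, -1.0]]
wrist_force: [0.9, 1.4, 0.9]
grip_width: 0.0004
grip_force: 1.1
```

```bash
R='run'; python3 -m jog '[[[-0.01,0,0],[0,0,0],255],[[-0.01,0,0],[0,0,0],255],[[-0.01,0,0],[0,0,0],255],[[-0.01,0,0],[0,0,0],255],[[-0.01,0,0],[0,0,0],255],[[-0.01,0,0],[0,0,0],255],[[-0.01,0,0],[0,0,0],255],[[-0.01,0,0],[0,0,0],255]]'
python3 - <<'E'
from h import *
import cv2
b=eyes.snapshot('wrist')[:,:,::-1]; a=eyes.snapshot('scene')[165:235,225:330,::-1]
b=cv2.resize(b,(400,250)); a=cv2.resize(a,(375,250),interpolation=cv2.INTER_NEAREST)
cv2.imwrite('pics/z3.png',(255*(np.hstack([a,b])/255.)**.5).astype(np.uint8))
E
```

```text
time: 10.5
ee_pos: [0.511, -0.1942, 0.0231]
eef_rot: [[1.0, 0.02, 0.0], [0.02, -1.0, -0.0], [0.0, 0.0, -1.0]]
wrist_force: [1.8, 1.0, 1.1]
grip_width: 0.0009
grip_force: 1.1
```

View pics/z3.png

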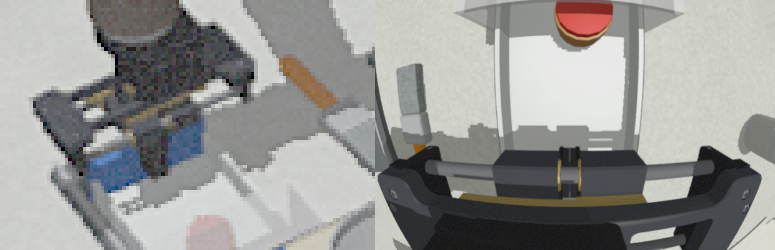

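The tray is drawing out: the lip is with the fingers and the jar is emerging upright at the hood's front edge. I'll keep pulling.

```bash
python3 -m jog '[[[-0.01,0,0],[0,0,0],255],[[-0.01,0,0],[0,0,0],255],[[-0.01,0,0],[0,0,0],255],[[-0.01,0,0],[0,0,0],255],[[-0.01,0,0],[0,0,0],255],[[-0.01,0,0],[0,0,0],255],[[-0.01,0,0],[0,0,0],255],[[-0.01,0,0],[0,0,0],255]]'
python3 -m jog '[[[-0.01,0,0],[0,0,0],255],[[-0.01,0,0],[0,0,0],255],[[-0.01,0,0],[0,0,0],255],[[-0.01,0,0],[0,0,0],255],[[-0.01,0,0],[0,0,0],255],[[-0.01,0,0],[0,0,0],255],[[-0.01,0,0],[0,0,0],255],[[-0.01,0,0],[0,0,0],255]]'
python3 -m jog '[[[-0.006,0,0],[0,0,0],255],[[-0.006,0,0],[0,0,0],255],[[-0.006,0,0],[0,0,0],255],[[-0.005,0,0],[0,0,0],255],[[-0.005,0,0],[0,0,0],255],[[-0.005,0,0],[0,0,0],255],[[-0.004,0,0],[0,0,0],255],[[-0.004,0,0],[0,0,0],255]]'
```

```text
time: 11.27
ee_pos: [0.4869, -0.1947, 0.023]
eef_rot: [[1.0, 0.02, -0.0], [0.02, -1.0, 0.0], [-0.0, -0.0, -1.0]]
wrist_force: [2.7, -0.7, -0.4]
grip_width: 0.0007
grip_force: 1.1
time: 11.93
ee_pos: [0.4629, -0.1951, 0.023]
eef_rot: [[1.0, 0.02, -0.0], [0.02, -1.0, 0.0], [-0.0, -0.0, -1.0]]
wrist_force: [2.5, 0.2, -0.7]
grip_width: 0.0005
grip_force: 1.1
time: 12.6
ee_pos: [0.4509, -0.1954, 0.0231]
eef_rot: [[1.0, 0.02, 0.0], [0.02, -1.0, -0.0], [0.0, 0.0, -1.0]]
wrist_force: [1.6, 1.2, -1.4]
grip_width: 0.0008
grip_force: 1.0
```

Next, a slow approach to the stop, about 14 mm further, until the force rises.

```bash
python3 -m jog '[[[-0.004,0,0],[0,0,0],255],[[-0.004,0,0],[0,0,0],255],[[-0.004,0,0],[0,0,0],255],[[-0.004,0,0],[0,0,0],255],[[-0.004,0,0],[0,0,0],255],[[-0.004,0,0],[0,0,0],255],[[-0.004,0,0],[0,0,0],255],[[-0.004,0,0],[0,0,0],255]]'
python3 -m jog '[[[-0.003,0,0],[0,0,0],255],[[-0.003,0,0],[0,0,0],255],[[-0.003,0,0],[0,0,0],255],[[-0.003,0,0],[0,0,0],255],[[0,0,0],[0,0,0],255],[[0,0,0],[0,0,0],255],[[0,0,0],[0,0,0],255],[[0,0,0],[0,0,0],255]]'
```

```text
time: 13.27
ee_pos: [0.4412, -0.1956, 0.0231]
eef_rot: [[1.0, 0.02, 0.0], [0.02, -1.0, 0.0], [0.0, -0.0, -1.0]]
wrist_force: [1.9, 1.4, -0.2]
grip_width: 0.0001
grip_force: 1.0
time: 13.93
ee_pos: [0.4375, -0.1958, 0.023]
eef_rot: [[1.0, 0.02, -0.001], [0.02, -1.0, -0.0], [-0.001, 0.0, -1.0]]
wrist_force: [1.9, -0.0, 0.9]
grip_width: 0.0007
grip_force: 0.5
```

```bash
python3 -m jog '[[[-0.002,0,0],[0,0,0],255],[[-0.002,0,0],[0,0,0],255],[[-0.002,0,0],[0,0,0],255],[[-0.002,0,0],[0,0,0],255],[[-0.002,0,0],[0,0,0],255],[[0,0,0],[0,0,0],255],[[0,0,0],[0,0,0],255],[[0,0,0],[0,0,0],255]]'
```

```text
time: 14.6
ee_pos: [0.4373, -0.1958, 0.0233]
eef_rot: [[1.0, 0.021, 0.005], [0.021, -1.0, -0.001], [0.005, 0.001, -1.0]]
wrist_force: [6.4, 0.1, -5.8]
grip_width: 0.0004
grip_force: 3.2
```

The tray is at its stop: the TCP stays at 0.437 and the force has risen. I back off 6 mm from the lip and lift.

```bash
python3 -m jog '[[[0.008,0,0],[0,0,0],255],[[0.01,0,0],[0,0,0],255],[[0.01,0,0],[0,0,0],255],[[0,0,0],[0,0,0],255],[[0,0,-0.03],[0,0,0],255],[[0,0,-0.05],[0,0,0],255],[[0,0,-0.08],[0,0,0],255],[[0,0,-0.1],[0,0,0],255]]'
python3 -m jog '[[[0,0,-0.1],[0,0,0],255],[[0,0,-0.1],[0,0,0],255],[[0,-0.1,-0.08],[0,0,0],255],[[0,-0.1,0],[0,0,0],255],[[0,-0.12,0],[0,0,0],255],[[0,-0.12,0],[0,0,0],255],[[0,-0.12,0],[0,0,0],255],[[0,0,0],[0,0,0],255]]'
python3 - <<'E'
from h import *
import cv2
im=eyes.snapshot('top')[:,:,::-1]
h=cv2.cvtColor(np.ascontiguousarray(im),cv2.COLOR_BGR2HSV)
def f(lo,hi,r,z,n):
    m=cv2.inRange(h,lo,hi);k=np.zeros_like(m);k[r[0]:r[1],r[2]:r[3]]=1;y,x=np.nonzero(m*k)
    print(n,len(x),x.min(),x.max(),y.min(),y.max(),pt('top',x.mean(),y.mean(),z))
for a in [((105,120,40),(125,255,255),(200,300,350,430),.06,'lip'),((0,90,50),(8,255,255),(170,270,350,430),.066,'lid')]:
    try:f(*a)
    except Exception as e:print(a[-1],e)
cv2.imwrite('pics/end.png',cv2.resize(im[130:290,290:530],None,fx=3.3,fy=3.3))
E
```

```text
time: 15.27
ee_pos: [0.441, -0.1954, 0.101]
eef_rot: [[1.0, 0.02, -0.005], [0.02, -1.0, 0.001], [-0.005, -0.001, -1.0]]
wrist_force: [1.8, 0.0, -0.3]
grip_width: 0.0006
grip_force: 0.0
time: 15.93
ee_pos: [0.4393, -0.0237, 0.186]
eef_rot: [[1.0, 0.026, 0.001], [0.026, -1.0, 0.001], [0.001, -0.001, -1.0]]
wrist_force: [0.4, -0.7, 0.2]
grip_width: 0.0004
grip_force: 0.0
lip 65 382 414 275 277 [ 0.42165543 -0.20715466  0.06      ]
lid 169 389 402 218 232 [ 0.55814493 -0.20221743  0.066     ]
```

View pics/end.png

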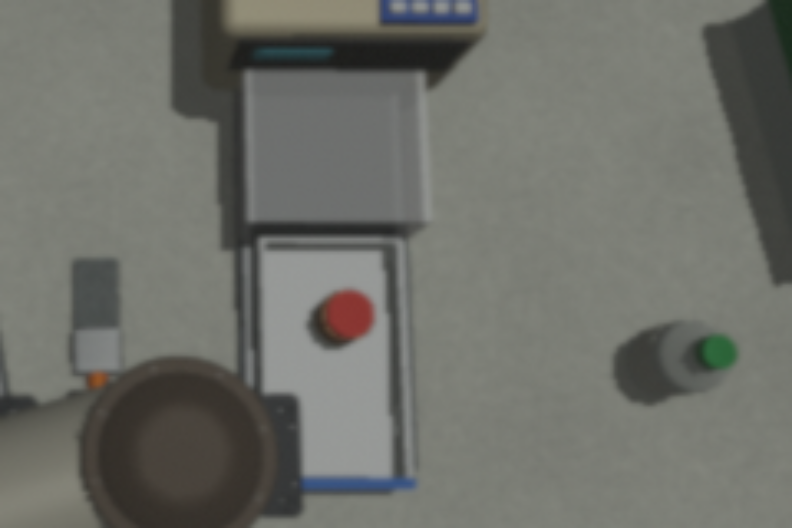

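The tray is fully out with the lip's rear face at x ≈ 0.426. The jar stands about 75 mm in front of the hood, and the brush and bottle haven't moved.

```bash
python3 -c "
from rig import finish_job
print(finish_job())"
```

```text
the job is handed in; nothing more can be done
None
```

The blue tray is drawn out to its stop, the jar stands upright about 75 mm in front of the hood, the hand is clear, and the job is handed in; a first pull passed over the lip without moving the tray, so I went deeper and repeated it.

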